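Tighten the hang-rail's screw and hang the double hook on it

ROBOT

A 6-joint arm with a two-finger parallel gripper is mounted at the origin on the work surface; the furniture and walls round the work are solid. World frame = base frame: x ahead of the robot, y to its left, z up, the work surface at z = 0. Lengths are in m, angles in rad, forces in N, time in s.
With the tool pointing down it reaches from about 0.3 to 0.775 m from the base axis. Payload 14.6 kg.
Tool frame: the origin (TCP) lies on the centre line of the jaws, within the pads' length; the fingertips stand 17 mm ahead of it and the grasp point (between the pads) lies 2 mm behind it; y points along the fingers, x is the direction in which the jaws open and shut, and the axes are right-handed (so a half turn about y gives the same grasp; the last joint's range is limited). The gripper opens to 85 mm and grips with 20 to 120 N. Pads are 22 mm wide; open, the fingers measure 114 mm over their backs; the gripper's body (76 mm by 85 mm) begins 54 mm behind the grasp point. The pads swing forward as they close: fully open they stand 13 mm farther back than shut.
Start: joints at [-1.181, 0.3, 1.521, -0, 1.321, -0.067], TCP at [0.243, -0.494, 0.248] pointing down, gripper open.
Joint ranges: [-3.03, 3.03], [-0.79, 2.21], [0.23, 2.52], [-1.04, 4.18], [0, 3.07], [-2.55, 2.55]. Speed limits (rad/s): [2.22, 2.22, 2.57, 3.14, 3.14, 3.14].

INTERFACE

Orientations are given as a 3x3 rotation matrix whose columns are the frame's x, y, z axes.
In Python, from rig import status, optics, job gives the robot as it stands.
- The arm moves only by the shell command python3 -m pendant 'ROWS' [FORCE]. ROWS is JSON, a list of rows, each an object of numbers: "ax", "ay", "az": the turn, a rotation vector about the tool's x, y, z in degrees; "dx", "dy", "dz": the shift along the tool's x, y, z in mm; "fingers": the opening, from 0 (shut) to 1 (fully open). In form: [{"ax": .., "ay": .., "az": .., "dx": .., "dy": .., "dz": .., "fingers": ..}, ...]. A call has exactly 10 rows; each row shifts and turns the commanded pose from where the row before left it, along the tool's axes as they then stand; what a row does not reach is not made up. A row lasts 1/8 s, in which the tool goes at most 62.5 mm and 10.7 degrees, less where a joint would pass 70% of its speed; a pose out of reach is approached as far as the arm can. A call with a gripper value outside its range is refused whole. The fingers move at their own pace and stop on an object; FORCE is the grip in N (left out, the last holds). Time passes only in rows, so rows that do not move let the fingers close, or fill a call up. It gives the time, the measured TCP pose, the force and the opening at its end, in the units of the state.
- status.observe(): the state, without advancing time (a new reading comes with each control period).
- optics.grab_frame(name): name is "scene" or "top"; returns a dict with "image" (480x640x3 uint8, red, green, blue), "intrinsics" (3x3 intrinsics, pixels), "distortion" ([k1, k2, p1, p2, k3] as OpenCV has them; the pictures are not rectified), "origin" and "rotation" of the camera in the world. Camera axes: x right, y down, z forward; pixel columns grow to the right and rows downward; lengths in m; the calibration is good to about 2 mm. A picture is of the moment at which its call begins. There is no depth.
- job.hand_in(): hands the job in, once; it reports no verdict.
The state is a dict: "time": time; "q": joint angles; "joint_velocities": joint speeds; "effort": joint torques, N m; "position": TCP position; "ee_rot": TCP orientation; "ft_force": force on the tool from outside, world axes, zero at the start; "moment": the same for the moment, N m; "gripper_width": finger opening in m.
Only numpy, scipy, OpenCV 4.12 (cv2) and the standard library are available. Lean on these libraries where they do the work, as an engineer would, in place of code of your own. Each camera call takes 0.05 s, during which the arm holds its last target. There are 200 camera calls.

TASK

The big slotted screw that holds the foot of the hang rail has worked loose. Take the flat screwdriver from its wooden stand, set its blade in the slot, press down and turn the screw clockwise until it is fully home against its stop, still pressing; then put the screwdriver back upright in its stand, and after that hang the blue double hook astride the rail's bar between the posts. Never turn the screw with the fingers, and leave the salt shaker, the spice jar and the dropper bottle standing where they are.

Things in the scene. Friction and masses are not known exactly. Their poses are not given: they have to be found in the camera images.
- rail_stand: Hang rail, fixed: wooden base 80 (x) x 330 (y) x 18 mm, origin at the centre of its underside, z up. Steel posts at y = -135 and +35 mm (tops 164 mm high, 19 mm across) carry a bar along y. A dark steel strap, top at 22 mm, lies on the base from the y = +35 mm post to y = +158 mm; the screw passes through it at x = 0, y = +125 mm, in a brass washer ring (the robot's left end of the rail).
- bar_mid (a point): Middle of the bar's centre line, 155 mm above the worktop; axes as the rail stand's (y along the bar). The bar is 12 mm in diameter and has 150 mm of free length between the post caps.
- screw: Slotted steel screw in the strap, head 28 mm across, 9 mm high. Origin: centre of the head's underside; z up, y along the slot. Black slot, a closed pocket: 15.5 mm long (y), 4.4 mm wide (x), 4.5 mm deep. Clockwise from above sinks it 3 mm per rad against 0.15 N m of friction, to a hard stop; pressing alone does not turn it, nor does it spring back. Head's top: 36 mm high at 0 rad, 31.5 mm home.
- screw_slot (a point): Centre of the floor of the screw's slot, 4.5 mm below the head's top; y axis along the slot, z up.
- screw_turn (a joint): How far the screw has been turned clockwise, rad. It starts between 0 and 0.35; 1.5 is home (hard stop), where the slot lies parallel to the rail's bar.
- driver: Flat screwdriver, 126 mm long, 0.12 kg, blade down in its stand. Origin: middle of the blade's tip; z up to the handle. Blade 13 mm broad (y), 2.5 mm thick (x), 1.6 mm in the last 3 mm; shank 10 mm across; dark collar 32 mm across, z = 60 to 66 mm; green handle z = 66 to 126 mm, 20 mm thick (x, flat faces with black grooves), 30 mm broad (y, as the blade). Grip it across the 20 mm.
- driver_stand: Light wooden block 64 x 64 mm, 64 mm high, fixed; origin at the centre of its underside. A vertical hole 20 mm in diameter goes down through its centre. With the screwdriver home in it, its collar rests on the block's top and the blade's tip hangs 4 mm above the worktop.
- hanger: Blue double rail hook, loose, 0.14 kg, standing on the worktop: inverted U of 3 mm strap, 30 mm over the legs (x), 40 mm wide (y), 80 mm high, 24 mm clear between the legs. Origin: centre of its underside, z up. Steel J hooks at the foot of the legs stick out to x = +37 and -37 mm, up to 23 mm high. Both ways round are alike. Grip it from above across the 30 mm.
- hanger_crown (a point): Centre of the underside of the hook's crown, 77 mm above its feet: this rests on the bar when hung (6 mm above the bar's centre line); axes as the hook's.
- salt_shaker: Grey salt shaker, 44 mm across, 90 mm high, origin under its centre; a bystander.
- spice_jar: Spice jar with a green lid, 46 mm across, 106 mm high, origin under its centre; a bystander.
- vanilla_bottle: Small brown dropper bottle with a black bulb, 34 mm across, 102 mm high, origin under its centre; a bystander.
Things that resemble listed ones, but are neither listed nor needed, are in the scene too. There is more than one size of the hanger; the one meant has the size given above.

How it is judged:
By the outcome, as a careful person would: the job done as asked, in the order asked, and still so for the second after the job is handed in, with the robot touching nothing.
It also fails if it takes over 67 s, if anything falls off the work surface, if the arm or the gripper's body presses on something with over 40 N, if the wrist force passes 120 N, or if a joint passes its speed limit or range.

## Working session

There is one attempt and no reset: what is moved stays moved. The work goes in short steps, Python scripts to look and compute and a shell command to move; the robot and the scene stay as the last step left them, time stands still between calls to the robot, and variables do not carry over. Pictures are saved under pics/ and viewed, about 8 in all and at most 12, crops included, and the job is handed in when it is done.

```bash
mkdir -p pics; ls
cat > h.py <<'E'
import numpy as np,cv2
from rig import status,optics
def grab(n,f=None):
    d=optics.grab_frame(n)
    if f: cv2.imwrite('pics/'+f,d['image'][:,:,::-1])
    return d
def ray(d,u,v):
    K=np.array(d['intrinsics'],float);D=np.array(d['distortion'],float)
    p=cv2.undistortPoints(np.array([[[u,v]]],float),K,D)[0,0]
    r=np.array(d['rotation'])@np.array([p[0],p[1],1]);return np.array(d['origin']),r
def onz(d,u,v,z):
    o,r=ray(d,u,v);return o+r*(z-o[2])/r[2]
def proj(d,P):
    R=np.array(d['rotation']);t=-R.T@np.array(d['origin'])
    return cv2.projectPoints(np.array(P,float).reshape(-1,3),cv2.Rodrigues(R.T)[0],t,np.array(d['intrinsics'],float),np.array(d['distortion'],float))[0][:,0]
E
python3 - <<'E'
from h import *
import pickle
for n in('scene','top'):
    d=grab(n,n+'0.png');pickle.dump(d,open(n+'0.pkl','wb'));print(n,d['origin'],d['rotation'],d['intrinsics'])
s=status.observe();print(s)
E
```

```text
pics
scene [-0.06824252  0.87687348  0.83979935] [[-0.87072108 -0.28671863  0.39954629]
 [-0.49169258  0.52263604 -0.69648401]
 [-0.00912235 -0.80289725 -0.59604764]] [[441.75218249   0.         318.87964355]
 [  0.         441.75218249 236.89325259]
 [  0.           0.           1.        ]]
top [0.25285217 0.03597699 1.46003503] [[-0.00292214 -0.99285155  0.11932   ]
 [-0.99987059  0.00101328 -0.01605536]
 [ 0.01581969 -0.11935148 -0.99272603]] [[582.35050303   0.         319.91749253]
 [  0.         582.35050303 233.33626249]
 [  0.           0.           1.        ]]
{'time': 0.1, 'q': array([-1.18060119e+00,  3.00435598e-01,  1.52149831e+00, -1.74222286e-05,
        1.32074226e+00, -6.65751129e-02]), 'joint_velocities': array([ 3.49859390e-04, -2.47815736e-03,  9.52819048e-05, -1.92225376e-04,
       -9.37243069e-04, -7.60197050e-04]), 'effort': array([ 2.31558501e-03, -5.44370091e+01, -3.62367833e+01, -1.20443167e-05,
        3.00135565e-03,  1.20382910e-05]), 'position': array([ 0.24251104, -0.49343285,  0.24777581]), 'ee_rot': array([[ 4.41055421e-01, -4.27745241e-04,  8.97479767e-01],
       [-8.97479217e-01,  9.95647462e-04,  4.41055625e-01],
       [-1.08223290e-03, -9.99999413e-01,  5.52432465e-05]]), 'ft_force': array([-0.22765915, -0.76881795,  0.32750128]), 'moment': array([-0.01131408,  0.00434667,  0.04096996]), 'gripper_width': 0.08538732477486417}
```

View pics/scene0.png

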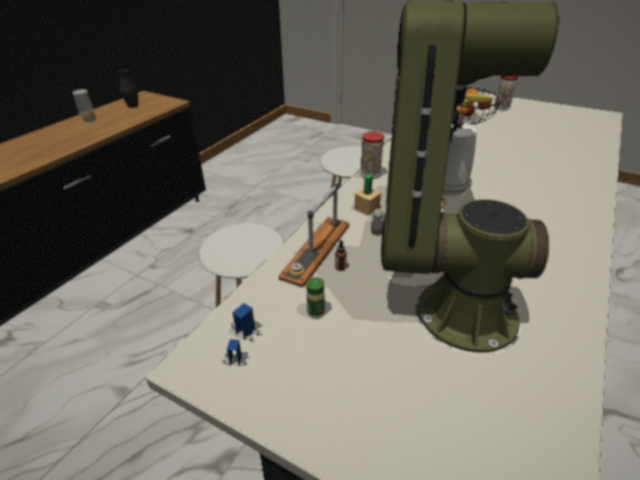

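View pics/top0.png

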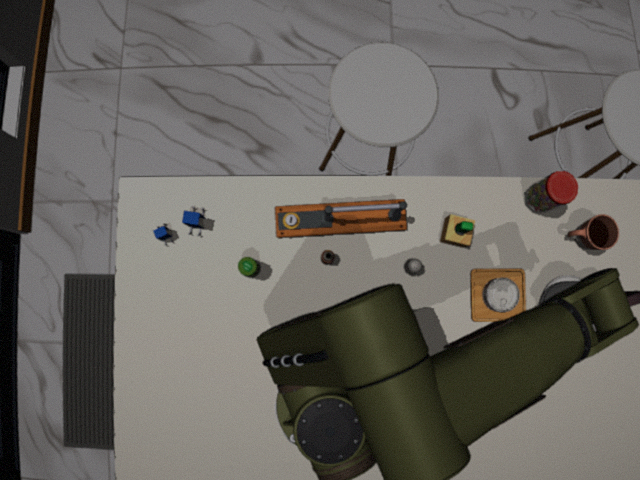

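Scene and top views: the rail runs from (276,222) to (408,215) in top, with the screw at (290,220). The driver stand is at (458,230). Hanger candidates in top are (194,219), the larger, and (162,234), the smaller; in scene they are (244,320) and (234,351). Next, a close crop mosaic.

Run:
```python
from h import *
import pickle
t=pickle.load(open('top0.pkl','rb'));s=pickle.load(open('scene0.pkl','rb'))
def c(d,x,y,w,h,W=400,H=300): return cv2.resize(d['image'][y:y+h,x:x+w,::-1],(W,H),interpolation=cv2.INTER_CUBIC)
a=np.hstack([c(t,140,195,80,60),c(t,268,195,60,45)])
b=np.hstack([c(s,212,300,80,60+15)[:, :],c(t,430,205,60,45)])
cv2.imwrite('pics/m0.png',np.vstack([a,b]))
for n,uv in dict(big=(194,219),small=(162,234),jar=(248,267),van=(328,257),salt=(414,267)).items():print(n,onz(t,*uv,.08))
print('stand',onz(t,458,231,.064),'screw',onz(t,290,220,.034))
for uv in((276,207),(278,238),(407,199),(409,230)):print('base',onz(t,*uv,.018))
```

```text
big [0.45380847 0.31684099 0.08      ]
small [0.41750109 0.39452543 0.08      ]
jar [0.33838888 0.18468286 0.08      ]
van [ 0.36205405 -0.00539041  0.08      ]
salt [ 0.33744751 -0.21102461  0.08      ]
stand [ 0.42607257 -0.3252891   0.064     ] screw [0.45754676 0.08681165 0.034     ]
base [0.49283539 0.12265203 0.018     ]
base [0.41457919 0.11714551 0.018     ]
base [ 0.51348372 -0.20803863  0.018     ]
base [ 0.43439458 -0.21132125  0.018     ]
```

View pics/m0.png

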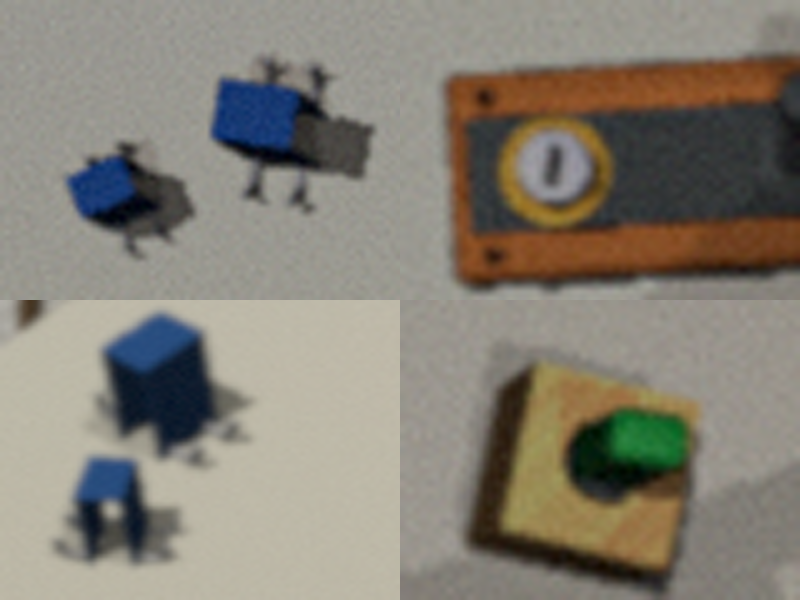

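Crops: the large hook's crown, about (192,218) in top, measures roughly 39x29 mm, so it is the listed one. The small one at (160,233), about 27 mm, is a decoy. The slot at (291,220) runs roughly along world x. The driver handle is at (466,226) with its broad side roughly along y. Next I fit these from averaged frames.

```bash
cat >> h.py <<'E'
def avg(n,k=4):
    ds=[optics.grab_frame(n) for _ in range(k)];d=dict(ds[0]);d['image']=np.mean([x['image'].astype(float) for x in ds],0);return d
def fit(d,mask,z,show=''):
    n,l,st,c=cv2.connectedComponentsWithStats(mask.astype(np.uint8));
    i=1+np.argmax(st[1:,4]);v,u=np.nonzero(l==i)
    P=np.array([onz(d,a+e,b+f,z)[:2] for a,b in zip(u,v) for e in(-.5,.5) for f in(-.5,.5)],np.float32)
    r=cv2.minAreaRect(P*1000);print(show,'n',len(u),'cent px',u.mean().round(2),v.mean().round(2),'rect',np.round(r[0],1),np.round(r[1],1),round(r[2],1));return r
def win(shape,x0,y0,x1,y1):
    m=np.zeros(shape[:2],bool);m[y0:y1,x0:x1]=1;return m
E
python3 - <<'E'
from h import *
import pickle
t=avg('top',6);s=avg('scene',6);pickle.dump((t,s),open('avg.pkl','wb'))
I=t['image'];R,G,B=I[...,0],I[...,1],I[...,2]
fit(t,(B>R+40)&(B>110)&win(I.shape,175,195,215,250),.08,'big')
fit(t,(B>R+40)&(B>110)&win(I.shape,145,215,175,255),.08,'small')
fit(t,(R>B+40)&(R>G+20)&win(I.shape,265,190,420,245),.018,'base')
fit(t,(G>R+50)&(G>110)&win(I.shape,455,215,480,240),.13,'handle')
fit(t,(R>B+40)&(R>150)&win(I.shape,435,205,480,255),.064,'stand')
fit(t,(R>B+60)&(G>130)&win(I.shape,278,208,304,234),.024,'washer')
print(I[210:231,281:302].mean(2).astype(int))
print(I[186:203,:][::1,190].astype(int)[:2])
E
```

```text
big n 161 cent px 190.04 217.02 rect [458.7 326.6] [39.6 30.2] 81.7
small n 82 cent px 159.2 231.76 rect [423.3 401.8] [22.3 30. ] 23.8
base n 2521 cent px 343.17 219.04 rect [465.6 -39.4] [ 81.1 330.3] 3.4
handle n 36 cent px 466.33 225.39 rect [ 431.2 -330.1] [22.5 13.1] 82.0
stand n 293 cent px 457.21 229.95 rect [ 431.5 -331.7] [63.6 63.7] 76.0Traceback (most recent call last):
  File "<stdin>", line 10, in <module>
  File "h.py", line 20, in fit
    i=1+np.argmax(st[1:,4]);v,u=np.nonzero(l==i)
        ~~~~~~~~~^^^^^^^^^^
    return _wrapfunc(a, 'argmax', axis=axis, out=out, **kwds)
    return bound(*args, **kwds)
ValueError: attempt to get argmax of an empty sequence
```

Run:
```python
from h import *
import pickle
t,s=pickle.load(open('avg.pkl','rb'))
I=t['image'];R,G,B=I[...,0],I[...,1],I[...,2]
for th in(20,30,40,50):
    fit(t,(G>R+th)&(G>85)&win(I.shape,455,215,480,240),.13,'handle%d'%th)
g=I.mean(2)
h=(g>115)&(abs(R-B)<30)&win(I.shape,280,210,302,232)
fit(t,h,.035,'head');
h=(R-B>45)&(G>105)&win(I.shape,279,209,303,233);fit(t,h,.024,'washer')
print(g[211:231,281:301].astype(int))
# slot direction: dark weighted moments in world coords
W=[];P=[]
for v in range(214,227):
  for u in range(285,298):
    p=onz(t,u,v,.035)[:2]*1000
    if np.hypot(*(p-[458.2,85.4]))<11: P.append(p);W.append(max(0,135-g[v,u]))
P=np.array(P);W=np.array(W);c=(P*W[:,None]).sum(0)/W.sum();C=np.cov(P.T,aweights=W+1e-9);w,V=np.linalg.eigh(C);print('slot',c,np.sqrt(w),np.degrees(np.arctan2(*V[::-1,1])))
for nm,p in dict(hang=(.4587,.3266,.08),stand=(.4315,-.3317,.13),screw=(.4582,.0854,.035)).items():print(nm,proj(t,p),proj(s,p))
```

```text
handle20 n 75 cent px 466.89 224.99 rect [ 432.  -330.4] [27.5 19.5] 82.0
handle30 n 72 cent px 466.94 225.14 rect [ 431.1 -330.3] [26.6 18.9] 87.9
handle40 n 70 cent px 466.84 225.21 rect [ 431.  -330.3] [26.6 18.8] 87.9
handle50 n 69 cent px 466.83 225.26 rect [ 431.  -330.3] [26.6 18.8] 87.9
head n 73 cent px 290.38 219.42 rect [458.7  85.6] [25.  24.7] 0.1
washer n 57 cent px 288.81 220.39 rect [457.8  86. ] [34.9 40.2] 89.9
[[ 66  78  79  79  79  78  77  77  78  79  83  82  82  85  80  76  69  68
   72  62]
 [ 59  63  58  54  54  55  62  69  70  74  75  79  77  71  63  59  57  57
   58  55]
 [ 58  55  54  54  56  66  81  93  94  96  98  98  97  87  77  65  52  50
   52  51]
 [ 54  53  53  62  75  92 104 111 110 113 114 117 108 106  98  87  66  50
   53  51]
 [ 56  54  57  76  94 109 119 134 144 139 141 143 133 115 108 103  82  61
   52  53]
 [ 55  52  66  87 106 121 139 152 153 131 124 140 146 129 110 101  93  76
   58  53]
 [ 55  58  74  97 111 134 151 157 146 107  78 117 152 144 120  99  95  86
   64  54]
 [ 54  61  87 107 123 143 153 155 143  95  58 114 148 148 133  99  83  8
[... 605 characters left out ...]
3]
 [ 54  56  54  66  83  96 104 102  98  82  71  71  83  97  97  87  67  54
   54  52]
 [ 55  55  53  51  55  71  90 104 109 106 102  97 101  98  81  67  55  50
   50  54]
 [ 53  54  53  53  51  54  65  80  95  98  94  90  80  65  50  47  46  48
   50  53]
 [ 58  58  57  61  65  63  62  61  68  67  64  58  53  49  50  51  53  50
   53  61]
 [ 70  69  74  80  83  83  80  81  79  78  80  77  80  78  76  79  80  79
   78  81]]
slot [458.97869296  85.32785763] [1.67672023 4.35306922] 170.1603943191158
hang [[190.06478419 217.00291106]] [[242.20453317 309.35680858]]
stand [[467.56709826 225.22917694]] [[368.88155477 174.97910915]]
screw [[290.55777135 219.68024304]] [[296.8520944  265.93203536]]
```

Run:
```python
from h import *
import pickle
t,s=pickle.load(open('avg.pkl','rb'))
p=[.2425,-.4934,.248];print('tcp',proj(s,p),proj(t,p))
for z in(0,.02,.1,.15,.2):print(z,onz(t,501,294,z))
print(onz(s,457,188,0),onz(s,457,188,.02))
a=cv2.resize(s['image'][70:220,340:540,::-1],(800,600),interpolation=cv2.INTER_CUBIC);cv2.imwrite('pics/c1.png',a)
```

```text
tcp [[445.55904922 134.54814158]] [[556.20501839 304.84802579]]
0 [ 0.271362   -0.45106877  0.        ]
0.02 [ 0.27110845 -0.44439707  0.02      ]
0.1 [ 0.27009424 -0.41771027  0.1       ]
0.15 [ 0.26946035 -0.40103102  0.15      ]
0.2 [ 0.26882647 -0.38435177  0.2       ]
[ 0.19491089 -0.61609819  0.        ] [ 0.18864383 -0.58054275  0.02      ][ WARN:0@0.628] global loadsave.cpp:1063 imwrite_ Unsupported depth image for selected encoder is fallbacked to CV_8U.
```

View pics/c1.png

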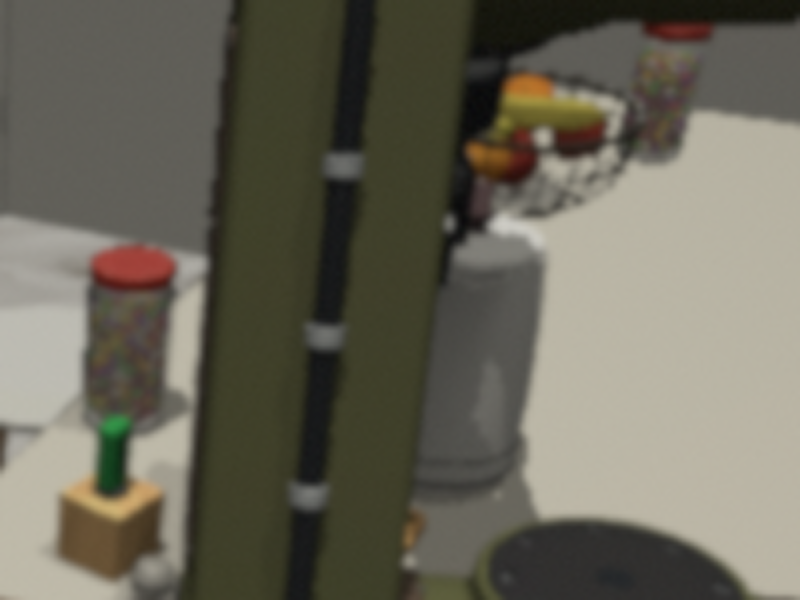

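The grey kettle and a canister are near the start pose, so I rise first. Next, a small row planner.

```bash
cat >> h.py <<'E'
def plan(target,yaw,n,start=None,dp=None):
    """n equal rows: world line to target, tool yaw (deg) ; prints dx,dy,dz,ay per row (shift in axes before turn)"""
    s=status.observe();p=s['position'];R=s['ee_rot'];y0=np.degrees(np.arctan2(R[1,0],R[0,0]))
    if start: p,y0=np.array(start[:3]),start[3]
    d=(np.array(target)-p)/n*1000;a=((yaw-y0+180)%360-180)/n
    print('from',np.round(p,4),round(y0,1))
    for i in range(n):
        t=np.radians(y0+a*i);x=np.array([np.cos(t),np.sin(t)]);z=np.array([-np.sin(t),np.cos(t)])
        print('{"dx":%.1f,"dy":%.1f,"dz":%.1f,"ay":%.2f},'%(d[:2]@x,-d[2],d[:2]@z,-a),end='')
    print()
def st():
    s=status.observe();R=s['ee_rot'];print('t',round(s['time'],2),'p',np.round(s['position']*1000,1),'yaw',round(np.degrees(np.arctan2(R[1,0],R[0,0])),2),'ydir',np.round(R[:,1],4),'F',np.round(s['ft_force'],1),'M',np.round(s['moment'],2),'w',round(s['gripper_width']*1000,1),'q',np.round(s['q'],2))
E
python3 -c "
from h import *
plan([.4313,-.3305,.358],-5,8,[.2425,-.4934,.358,-63.8])"
```

```text
from [ 0.2425 -0.4934  0.358 ] -63.8
{"dx":-7.9,"dy":-0.0,"dz":30.2,"ay":-7.35},{"dx":-3.9,"dy":-0.0,"dz":30.9,"ay":-7.35},{"dx":0.1,"dy":-0.0,"dz":31.2,"ay":-7.35},{"dx":4.0,"dy":-0.0,"dz":30.9,"ay":-7.35},{"dx":8.0,"dy":-0.0,"dz":30.1,"ay":-7.35},{"dx":11.8,"dy":-0.0,"dz":28.9,"ay":-7.35},{"dx":15.4,"dy":-0.0,"dz":27.1,"ay":-7.35},{"dx":18.7,"dy":-0.0,"dz":24.9,"ay":-7.35},
```

```bash
python3 -m pendant '[{"dy":-55,"fingers":1},{"dy":-55,"fingers":1},{"dx":-8,"dz":30,"ay":-7.35,"fingers":1},{"dx":-4,"dz":31,"ay":-7.35,"fingers":1},{"dx":0,"dz":31,"ay":-7.35,"fingers":1},{"dx":4,"dz":31,"ay":-7.35,"fingers":1},{"dx":8,"dz":30,"ay":-7.35,"fingers":1},{"dx":12,"dz":29,"ay":-7.35,"fingers":1},{"dx":15.5,"dz":27,"ay":-7.35,"fingers":1},{"dx":18.5,"dz":25,"ay":-7.35,"fingers":1}]' 40 && python3 -c "
from h import *
st();plan([.4313,-.3305,.15],-5,4)"
```

```text
validation failed for argument at $[0]...
```

```bash
python3 -m pendant '[{"ax":0,"ay":0,"az":0,"dx":0,"dy":-55,"dz":0,"fingers":1},{"ax":0,"ay":0,"az":0,"dx":0,"dy":-55,"dz":0,"fingers":1},{"ax":0,"ay":-7.35,"az":0,"dx":-8,"dy":0,"dz":30,"fingers":1},{"ax":0,"ay":-7.35,"az":0,"dx":-4,"dy":0,"dz":31,"fingers":1},{"ax":0,"ay":-7.35,"az":0,"dx":0,"dy":0,"dz":31,"fingers":1},{"ax":0,"ay":-7.35,"az":0,"dx":4,"dy":0,"dz":31,"fingers":1},{"ax":0,"ay":-7.35,"az":0,"dx":8,"dy":0,"dz":30,"fingers":1},{"ax":0,"ay":-7.35,"az":0,"dx":12,"dy":0,"dz":29,"fingers":1},{"ax":0,"ay":-7.35,"az":0,"dx":15.5,"dy":0,"dz":27,"fingers":1},{"ax":0,"ay":-7.35,"az":0,"dx":18.5,"dy":0,"dz":25,"fingers":1}]' 40 && python3 -c "
from h import *
st();plan([.4313,-.3305,.15],-5,4)"
```

```text
time: 1.95
position: [0.432, -0.33, 0.3583]
ee_rot: [[0.997, 0.0, 0.083], [-0.083, -0.0, 0.997], [0.0, -1.0, -0.0]]
ft_force: [-0.9, -1.0, 0.7]
gripper_width: 0.0855
t 1.95 p [ 432.  -330.   358.3] yaw -4.78 ydir [ 0.e+00 -1.e-04 -1.e+00] F [-0.9 -1.   0.7] M [ 0.02 -0.01  0.02] w 85.5 q [-0.72  0.23  1.36 -0.    1.55 -0.64]
from [ 0.432  -0.33    0.3583] -4.8
{"dx":-0.2,"dy":52.1,"dz":-0.1,"ay":0.05},{"dx":-0.2,"dy":52.1,"dz":-0.1,"ay":0.05},{"dx":-0.2,"dy":52.1,"dz":-0.1,"ay":0.05},{"dx":-0.2,"dy":52.1,"dz":-0.1,"ay":0.05},
```

```bash
python3 -m pendant '[{"ax":0,"ay":0,"az":0,"dx":-0.7,"dy":54,"dz":0,"fingers":1},{"ax":0,"ay":0,"az":0,"dx":0,"dy":54,"dz":0,"fingers":1},{"ax":0,"ay":0,"az":0,"dx":0,"dy":54,"dz":0,"fingers":1},{"ax":0,"ay":0,"az":0,"dx":0,"dy":54,"dz":0,"fingers":1},{"ax":0,"ay":0,"az":0,"dx":0,"dy":46,"dz":0,"fingers":0},{"ax":0,"ay":0,"az":0,"dx":0,"dy":0,"dz":0,"fingers":0},{"ax":0,"ay":0,"az":0,"dx":0,"dy":0,"dz":0,"fingers":0},{"ax":0,"ay":0,"az":0,"dx":0,"dy":0,"dz":0,"fingers":0},{"ax":0,"ay":0,"az":0,"dx":0,"dy":0,"dz":0,"fingers":0},{"ax":0,"ay":0,"az":0,"dx":0,"dy":0,"dz":0,"fingers":0}]' 80 && python3 -c "
from h import *
st()"
```

```text
time: 3.2
position: [0.4314, -0.3315, 0.0988]
ee_rot: [[0.996, 0.003, 0.088], [-0.088, -0.003, 0.996], [0.003, -1.0, -0.002]]
ft_force: [0.2, 1.4, 7.1]
gripper_width: 0.0193
t 3.2 p [ 431.4 -331.5   98.8] yaw -5.02 ydir [ 0.003  -0.0027 -1.    ] F [0.2 1.4 7.1] M [ 0.08  0.13 -0.  ] w 19.3 q [-0.72  0.46  1.68 -0.    1.   -0.63]
```

```bash
python3 -c "
from h import *
plan([.4585,.0855,.29],80.2,11,[.4314,-.3315,.29,-5])"
```

```text
from [ 0.4314 -0.3315  0.29  ] -5
{"dx":-0.8,"dy":-0.0,"dz":38.0,"ay":-7.75},{"dx":4.3,"dy":-0.0,"dz":37.7,"ay":-7.75},{"dx":9.3,"dy":-0.0,"dz":36.8,"ay":-7.75},{"dx":14.2,"dy":-0.0,"dz":35.2,"ay":-7.75},{"dx":18.8,"dy":-0.0,"dz":33.0,"ay":-7.75},{"dx":23.1,"dy":-0.0,"dz":30.2,"ay":-7.75},{"dx":27.0,"dy":-0.0,"dz":26.8,"ay":-7.75},{"dx":30.3,"dy":-0.0,"dz":22.9,"ay":-7.75},{"dx":33.1,"dy":-0.0,"dz":18.6,"ay":-7.75},{"dx":35.3,"dy":-0.0,"dz":14.0,"ay":-7.75},{"dx":36.9,"dy":-0.0,"dz":9.1,"ay":-7.75},
```

```bash
python3 -m pendant '[{"ax":0,"ay":0,"az":0,"dx":0,"dy":-30,"dz":0,"fingers":0},{"ax":0,"ay":0,"az":0,"dx":0,"dy":-50,"dz":0,"fingers":0},{"ax":0,"ay":0,"az":0,"dx":0,"dy":-60,"dz":0,"fingers":0},{"ax":0,"ay":0,"az":0,"dx":0,"dy":-52,"dz":0,"fingers":0},{"ax":0,"ay":-7.75,"az":0,"dx":-1,"dy":0,"dz":38,"fingers":0},{"ax":0,"ay":-7.75,"az":0,"dx":4.5,"dy":0,"dz":37.5,"fingers":0},{"ax":0,"ay":-7.75,"az":0,"dx":9.5,"dy":0,"dz":37,"fingers":0},{"ax":0,"ay":-7.75,"az":0,"dx":14,"dy":0,"dz":35,"fingers":0},{"ax":0,"ay":-7.75,"az":0,"dx":19,"dy":0,"dz":33,"fingers":0},{"ax":0,"ay":-7.75,"az":0,"dx":23,"dy":0,"dz":30,"fingers":0}]' && python3 -c "
from h import *
st();plan([.4585,.0855,.29],80.2,5)"
```

```text
time: 4.45
position: [0.4455, -0.1024, 0.2897]
ee_rot: [[0.746, 0.002, -0.666], [0.666, -0.001, 0.746], [0.001, -1.0, -0.002]]
ft_force: [0.4, -0.1, -1.3]
gripper_width: 0.0191
t 4.45 p [ 445.5 -102.4  289.7] yaw 41.72 ydir [ 2.2e-03 -7.0e-04 -1.0e+00] F [ 0.4 -0.1 -1.3] M [-0.05 -0.01  0.05] w 19.1 q [-0.31  0.06  1.71  0.    1.37 -1.03]
from [ 0.4455 -0.1024  0.2897] 41.7
{"dx":26.9,"dy":-0.1,"dz":26.3,"ay":-7.70},{"dx":30.2,"dy":-0.1,"dz":22.5,"ay":-7.70},{"dx":33.0,"dy":-0.1,"dz":18.2,"ay":-7.70},{"dx":35.1,"dy":-0.1,"dz":13.7,"ay":-7.70},{"dx":36.6,"dy":-0.1,"dz":8.8,"ay":-7.70},
```

```bash
python3 -m pendant '[{"ax":0,"ay":-7.7,"az":0,"dx":27,"dy":0,"dz":26.5,"fingers":0},{"ax":0,"ay":-7.7,"az":0,"dx":30,"dy":0,"dz":22.5,"fingers":0},{"ax":0,"ay":-7.7,"az":0,"dx":33,"dy":0,"dz":18,"fingers":0},{"ax":0,"ay":-7.7,"az":0,"dx":35,"dy":0,"dz":13.5,"fingers":0},{"ax":0,"ay":-7.7,"az":0,"dx":36.5,"dy":0,"dz":9,"fingers":0},{"ax":0,"ay":0,"az":0,"dx":0,"dy":50,"dz":0,"fingers":0},{"ax":0,"ay":0,"az":0,"dx":0,"dy":50,"dz":0,"fingers":0},{"ax":0,"ay":0,"az":0,"dx":0,"dy":38,"dz":0,"fingers":0},{"ax":0,"ay":0,"az":0,"dx":0,"dy":0,"dz":0,"fingers":0},{"ax":0,"ay":0,"az":0,"dx":0,"dy":0,"dz":0,"fingers":0}]'
python3 - <<'E'
from h import *
import pickle
st()
t=avg('top',4);s=avg('scene',4);pickle.dump((t,s),open('a1.pkl','wb'))
p=status.observe()['position']
for z in(.02,.057,.095):
    q=[p[0],p[1],p[2]-.0948+z-0*.0];print('above tip',z,proj(t,q),proj(s,q))
a=cv2.resize(t['image'][190:265,240:340,::-1],(400,300),interpolation=cv2.INTER_CUBIC)
b=cv2.resize(s['image'][200:290,240:360,::-1],(400,300),interpolation=cv2.INTER_CUBIC)
c=cv2.resize(s['image'][235:280,267:327,::-1],(800,600),interpolation=cv2.INTER_CUBIC)[:300]
c=cv2.resize(s['image'][230:275,267:327,::-1],(400,300),interpolation=cv2.INTER_CUBIC)
cv2.imwrite('pics/m2.png',np.hstack([a,c]).astype(np.uint8))
E
```

```text
time: 5.7
position: [0.4602, 0.084, 0.1525]
ee_rot: [[0.174, 0.003, -0.985], [0.985, 0.0, 0.174], [0.001, -1.0, -0.003]]
ft_force: [0.1, -0.5, -1.0]
gripper_width: 0.0191
t 5.7 p [460.2  84.  152.5] yaw 79.97 ydir [ 3.e-03  3.e-04 -1.e+00] F [ 0.1 -0.5 -1. ] M [-0.01  0.04  0.01] w 19.1 q [ 0.1   0.23  1.85  0.    1.06 -1.29]
above tip 0.02 [[290.61559904 216.75377082]] [[296.19722012 254.15453823]]
above tip 0.057 [[290.07712479 214.4195441 ]] [[295.65538785 243.50211169]]
above tip 0.095 [[289.49329065 211.88787099]] [[295.07673374 232.14583654]]
```

View pics/m2.png

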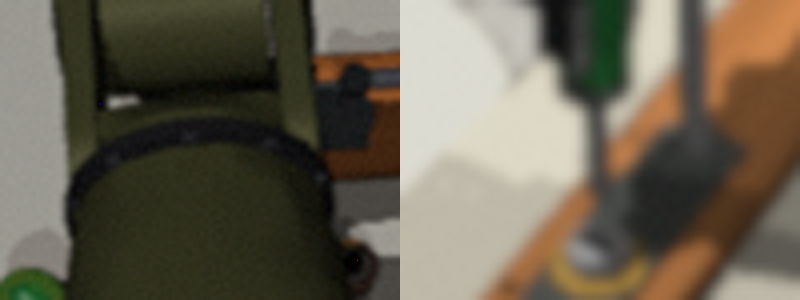

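Scene crop: the shank comes down at about (296,247) and points at the screw head near (296,266). The arm hides the screw in the top view. I check sub-pixel offsets in the scene view.

Run:
```python
from h import *
import pickle
t0,s0=pickle.load(open('avg.pkl','rb'));t,s=pickle.load(open('a1.pkl','rb'))
g=s['image'].mean(2)
print(g[236:258:2,286:306].astype(int))
I=s0['image'];print(I.mean(2)[258:276,285:309].astype(int))
print((I[...,0]-I[...,2])[258:276,285:309].astype(int))
for z in(.022,.024,.035):print(proj(s0,[.4582,.0854,z]))
```

```text
[[178 137  79  34  18  23  35  54  58  49  40  36  32  39  68 122 173 202
  211 211]
 [180 159 132 102  69  41  41  59  63  52  43  38  36  41  73 127 176 203
  210 210]
 [189 197 197 178 135  82  54  54  52  46  42  41  39  42  71 125 175 201
  206 197]
 [207 209 208 190 147  91  51  41  39  39  41  44  43  47  73 125 171 190
  184 168]
 [211 212 210 202 176 137  99  71  53  45  49  58  75  97 127 161 175 170
  153 139]
 [211 211 211 210 208 200 185 163 127  86  70  97 142 172 180 174 158 140
  129 130]
 [212 212 212 211 211 211 209 196 159 109  81 106 149 169 161 143 130 126
  124 122]
 [212 212 211 211 211 212 210 199 165 116  83  91 121 134 127 118 114 112
  103  89]
 [212 212 212 211 211 212 209 198 163 116  81  81 101 121 126 123 111  93
   76  61]
 [211 211 211 211 211 212 208 194 161 115  80  80 100 115 119 105  84  62
   51  48]
 [201 198 198 202 206 205 200 182 146 105  75  71  80  89  84  68  52  41
   40  39]]
[[181 181 180 180 180 176 166 148 130 119 114 112 105  94  82  76  74  74
   74  76  75  75  75  75]
 [181 181 180 180 178 170 152 132 119 115 112 106  95  84  77  
[... 2863 characters left out ...]
99]
 [ 98  92  75  60  66  85  84  63  35  17   9   7   7  10  21  47  74  86
   74  58  66  85  98 102]
 [ 92  77  51  35  50  76  88  83  69  53  43  39  39  42  54  74  87  86
   75  69  83  96 102 102]
 [ 74  52  28  15  30  58  79  88  89  84  79  78  77  77  79  84  83  76
   71  80  94 101 102 100]
 [ 52  29  11   5  12  30  53  72  83  87  88  88  87  83  76  69  63  63
   76  91 100 103 101  97]
 [ 41  18   7   2   3  10  23  39  53  60  64  65  62  56  48  41  46  67
   88  98 102 102  97  89]
 [ 52  33  21  12   6   4   7  12  19  24  26  27  24  21  19  28  53  81
   97 102 103  99  92  79]]
[[297.02991126 269.44544984]]
[[297.00270379 268.90773933]]
[[296.8520944  265.93203536]]
```

Head and slot in scene are at (296.5,265.8); the projection gives (296.85,265.9), so the measurement agrees within 1 mm. I make a small correction and descend by feel.

```bash
python3 -m pendant '[{"ax":0,"ay":0,"az":0,"dx":1,"dy":10,"dz":0.5,"fingers":0},{"ax":0,"ay":0,"az":0,"dx":0,"dy":8,"dz":0,"fingers":0},{"ax":0,"ay":0,"az":0,"dx":0,"dy":2,"dz":0,"fingers":0},{"ax":0,"ay":0,"az":0,"dx":0,"dy":1,"dz":0,"fingers":0},{"ax":0,"ay":0,"az":0,"dx":0,"dy":1,"dz":0,"fingers":0},{"ax":0,"ay":0,"az":0,"dx":0,"dy":1,"dz":0,"fingers":0},{"ax":0,"ay":0,"az":0,"dx":0,"dy":1,"dz":0,"fingers":0},{"ax":0,"ay":0,"az":0,"dx":0,"dy":0,"dz":0,"fingers":0},{"ax":0,"ay":0,"az":0,"dx":0,"dy":0,"dz":0,"fingers":0},{"ax":0,"ay":0,"az":0,"dx":0,"dy":0,"dz":0,"fingers":0}]' && python3 -c "
from h import *
st()"
```

```text
time: 7.35
position: [0.4591, 0.0851, 0.1263]
ee_rot: [[0.174, 0.0, -0.985], [0.985, 0.0, 0.174], [0.0, -1.0, -0.0]]
ft_force: [1.5, 3.6, -0.7]
gripper_width: 0.0191
t 7.35 p [459.1  85.1 126.3] yaw 79.97 ydir [ 3.e-04  2.e-04 -1.e+00] F [ 1.5  3.6 -0.7] M [ 0.92 -0.45 -0.03] w 19.1 q [ 0.1   0.27  1.88  0.    1.   -1.29]
```

```bash
python3 -m pendant '[{"ax":0,"ay":0,"az":0,"dx":0.7,"dy":1,"dz":-0.2,"fingers":0},{"ax":0,"ay":0,"az":0,"dx":0,"dy":1,"dz":0,"fingers":0},{"ax":0,"ay":0,"az":0,"dx":0,"dy":1,"dz":0,"fingers":0},{"ax":0,"ay":0,"az":0,"dx":0,"dy":0.5,"dz":0,"fingers":0},{"ax":0,"ay":0,"az":0,"dx":0,"dy":0,"dz":0,"fingers":0},{"ax":0,"ay":0,"az":0,"dx":0,"dy":0,"dz":0,"fingers":0},{"ax":0,"ay":0,"az":0,"dx":0,"dy":0,"dz":0,"fingers":0},{"ax":0,"ay":0,"az":0,"dx":0,"dy":0,"dz":0,"fingers":0},{"ax":0,"ay":0,"az":0,"dx":0,"dy":0,"dz":0,"fingers":0},{"ax":0,"ay":0,"az":0,"dx":0,"dy":0,"dz":0,"fingers":0}]' && python3 -c "
from h import *
st()"
```

```text
time: 8.6
position: [0.4599, 0.0854, 0.1245]
ee_rot: [[0.174, 0.002, -0.985], [0.985, -0.0, 0.174], [-0.0, -1.0, -0.002]]
ft_force: [-5.0, -0.2, 23.8]
gripper_width: 0.0193
t 8.6 p [459.9  85.4 124.5] yaw 79.98 ydir [ 2.e-03 -4.e-04 -1.e+00] F [-5.  -0.2 23.8] M [-0.19  1.37  0.03] w 19.3 q [ 0.11  0.27  1.88 -0.    0.99 -1.29]
```

The tip is in the slot: contact at tip height about 30 to 31 mm against 35.5 mm for the head's top, with 24 N of pressing. Now I turn.

```bash
python3 -m pendant '[{"ax":0,"ay":4,"az":0,"dx":0,"dy":0.2,"dz":0.4,"fingers":0},{"ax":0,"ay":5,"az":0,"dx":0,"dy":0,"dz":0,"fingers":0},{"ax":0,"ay":5,"az":0,"dx":0,"dy":0.2,"dz":0,"fingers":0},{"ax":0,"ay":5,"az":0,"dx":0,"dy":0.25,"dz":0,"fingers":0},{"ax":0,"ay":5,"az":0,"dx":0,"dy":0.25,"dz":0,"fingers":0},{"ax":0,"ay":5,"az":0,"dx":0,"dy":0.25,"dz":0,"fingers":0},{"ax":0,"ay":5,"az":0,"dx":0,"dy":0.25,"dz":0,"fingers":0},{"ax":0,"ay":5,"az":0,"dx":0,"dy":0.25,"dz":0,"fingers":0},{"ax":0,"ay":0,"az":0,"dx":0,"dy":0,"dz":0,"fingers":0},{"ax":0,"ay":0,"az":0,"dx":0,"dy":0,"dz":0,"fingers":0}]' && python3 -c "
from h import *
st()"
```

```text
time: 9.85
position: [0.4601, 0.0854, 0.1232]
ee_rot: [[0.755, 0.004, -0.656], [0.656, -0.001, 0.755], [0.002, -1.0, -0.003]]
ft_force: [-2.9, -1.8, 24.0]
gripper_width: 0.019
t 9.85 p [460.1  85.4 123.2] yaw 40.99 ydir [ 3.5e-03 -5.0e-04 -1.0e+00] F [-2.9 -1.8 24. ] M [-0.41  0.73  0.08] w 19.0 q [ 0.11  0.27  1.88 -0.    0.99 -0.61]
```

```bash
python3 -m pendant '[{"ax":0,"ay":5,"az":0,"dx":0,"dy":0.3,"dz":0,"fingers":0},{"ax":0,"ay":5,"az":0,"dx":0,"dy":0.3,"dz":0,"fingers":0},{"ax":0,"ay":5,"az":0,"dx":0,"dy":0.3,"dz":0,"fingers":0},{"ax":0,"ay":5,"az":0,"dx":0,"dy":0.3,"dz":0,"fingers":0},{"ax":0,"ay":5,"az":0,"dx":0,"dy":0.3,"dz":0,"fingers":0},{"ax":0,"ay":5,"az":0,"dx":0,"dy":0.3,"dz":0,"fingers":0},{"ax":0,"ay":5,"az":0,"dx":0,"dy":0.3,"dz":0,"fingers":0},{"ax":0,"ay":5,"az":0,"dx":0,"dy":0.3,"dz":0,"fingers":0},{"ax":0,"ay":0,"az":0,"dx":0,"dy":0,"dz":0,"fingers":0},{"ax":0,"ay":0,"az":0,"dx":0,"dy":0,"dz":0,"fingers":0}]' && python3 -c "
from h import *
st()"
```

```text
time: 11.1
position: [0.4596, 0.0853, 0.1208]
ee_rot: [[1.0, 0.002, -0.017], [0.017, -0.001, 1.0], [0.002, -1.0, -0.001]]
ft_force: [-7.8, -3.9, 29.1]
gripper_width: 0.0192
t 11.1 p [459.6  85.3 120.8] yaw 0.99 ydir [ 2.2e-03 -9.0e-04 -1.0e+00] F [-7.8 -3.9 29.1] M [-0.81  1.83  0.01] w 19.2 q [ 0.11  0.27  1.88 -0.    0.98  0.09]
```

```bash
python3 -m pendant '[{"ax":0,"ay":4,"az":0,"dx":0,"dy":0.2,"dz":0,"fingers":0},{"ax":0,"ay":4,"az":0,"dx":0,"dy":0.2,"dz":0,"fingers":0},{"ax":0,"ay":4,"az":0,"dx":0,"dy":0.2,"dz":0,"fingers":0},{"ax":0,"ay":4,"az":0,"dx":0,"dy":0.2,"dz":0,"fingers":0},{"ax":0,"ay":3,"az":0,"dx":0,"dy":0,"dz":0,"fingers":0},{"ax":0,"ay":3,"az":0,"dx":0,"dy":0,"dz":0,"fingers":0},{"ax":0,"ay":0,"az":0,"dx":0,"dy":0,"dz":0,"fingers":0},{"ax":0,"ay":0,"az":0,"dx":0,"dy":0,"dz":0,"fingers":0},{"ax":0,"ay":0,"az":0,"dx":0,"dy":0,"dz":0,"fingers":0},{"ax":0,"ay":0,"az":0,"dx":0,"dy":0,"dz":0,"fingers":0}]' && python3 -c "
from h import *
st()"
```

```text
time: 12.35
position: [0.4593, 0.0855, 0.1202]
ee_rot: [[0.934, 0.001, 0.358], [-0.358, -0.001, 0.934], [0.001, -1.0, -0.0]]
ft_force: [-10.5, -0.7, 33.3]
gripper_width: 0.0193
t 12.35 p [459.3  85.5 120.2] yaw -20.99 ydir [ 1.4e-03 -5.0e-04 -1.0e+00] F [-10.5  -0.7  33.3] M [-0.29  2.69  0.27] w 19.3 q [ 0.11  0.28  1.88 -0.    0.98  0.47]
```

```bash
python3 -m pendant '[{"ax":0,"ay":3,"az":0,"dx":0,"dy":0,"dz":0,"fingers":0},{"ax":0,"ay":3,"az":0,"dx":0,"dy":0,"dz":0,"fingers":0},{"ax":0,"ay":3,"az":0,"dx":0,"dy":0,"dz":0,"fingers":0},{"ax":0,"ay":0,"az":0,"dx":0,"dy":0,"dz":0,"fingers":0},{"ax":0,"ay":0,"az":0,"dx":0,"dy":0,"dz":0,"fingers":0},{"ax":0,"ay":0,"az":0,"dx":0,"dy":0,"dz":0,"fingers":0},{"ax":0,"ay":0,"az":0,"dx":0,"dy":0,"dz":0,"fingers":0},{"ax":0,"ay":0,"az":0,"dx":0,"dy":0,"dz":0,"fingers":0},{"ax":0,"ay":0,"az":0,"dx":0,"dy":0,"dz":0,"fingers":0},{"ax":0,"ay":0,"az":0,"dx":0,"dy":0,"dz":0,"fingers":0}]' 110
python3 - <<'E'
from h import *
st();s=avg('scene',4)
import pickle;pickle.dump(s,open('a2.pkl','wb'))
cv2.imwrite('pics/m3.png',cv2.resize(s['image'][215:275,260:340,::-1],(800,600),interpolation=cv2.INTER_CUBIC).astype(np.uint8))
E
```

```text
time: 13.6
position: [0.4593, 0.085, 0.12]
ee_rot: [[0.866, 0.001, 0.5], [-0.5, -0.002, 0.866], [0.002, -1.0, -0.001]]
ft_force: [-9.6, -6.1, 32.2]
gripper_width: 0.0189
t 13.6 p [459.3  85.  120. ] yaw -29.98 ydir [ 0.0012 -0.0016 -1.    ] F [-9.6 -6.1 32.2] M [-1.39  2.43  0.25] w 18.9 q [ 0.11  0.28  1.88 -0.    0.98  0.63]
```

View pics/m3.png

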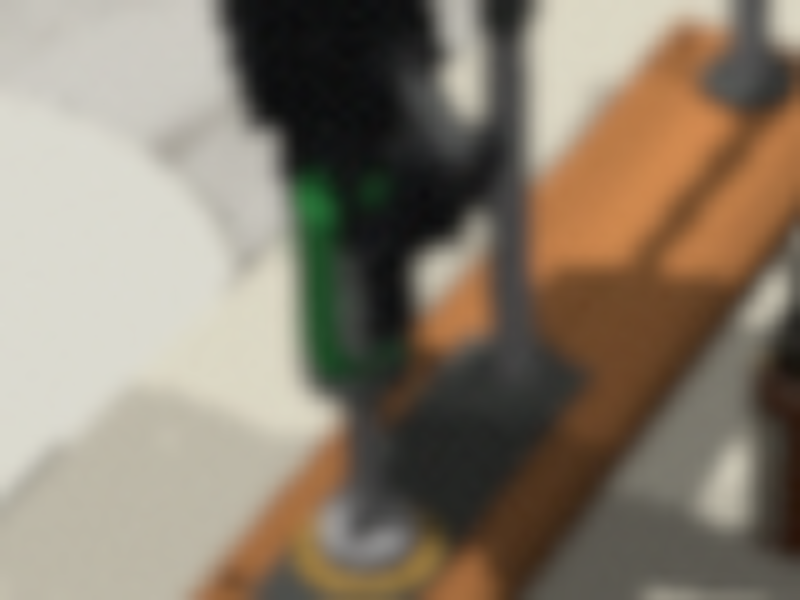

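The driver is still seated in the head at about (296,268). Mz holds at 0.25 N m, above the 0.15 friction, and the sink is about 4 mm against 4.0 expected, which points to the stop. The yaw went further than the slot play explains, so I press harder and turn once more before checking.

```bash
python3 -m pendant '[{"ax":0,"ay":0,"az":0,"dx":0,"dy":0.5,"dz":0,"fingers":0},{"ax":0,"ay":0,"az":0,"dx":0,"dy":0.5,"dz":0,"fingers":0},{"ax":0,"ay":2,"az":0,"dx":0,"dy":0,"dz":0,"fingers":0},{"ax":0,"ay":2,"az":0,"dx":0,"dy":0,"dz":0,"fingers":0},{"ax":0,"ay":2,"az":0,"dx":0,"dy":0,"dz":0,"fingers":0},{"ax":0,"ay":2,"az":0,"dx":0,"dy":0,"dz":0,"fingers":0},{"ax":0,"ay":0,"az":0,"dx":0,"dy":0,"dz":0,"fingers":0},{"ax":0,"ay":0,"az":0,"dx":0,"dy":0,"dz":0,"fingers":0},{"ax":0,"ay":0,"az":0,"dx":0,"dy":0,"dz":0,"fingers":0},{"ax":0,"ay":0,"az":0,"dx":0,"dy":0,"dz":0,"fingers":0}]' 110 && python3 -c "
from h import *
st()"
```

```text
time: 15.05
position: [0.4597, 0.0854, 0.1196]
ee_rot: [[0.788, 0.002, 0.615], [-0.615, -0.001, 0.788], [0.002, -1.0, 0.001]]
ft_force: [-10.5, -3.5, 38.2]
gripper_width: 0.0189
t 15.05 p [459.7  85.4 119.6] yaw -37.97 ydir [ 2.4e-03 -9.0e-04 -1.0e+00] F [-10.5  -3.5  38.2] M [-0.72  2.54  0.47] w 18.9 q [ 0.11  0.28  1.88 -0.    0.98  0.77]
```

Mz is now 0.47 N m, three times the friction, and there is no further sink, so it is hard against the stop. I back the blade off within the slot play, lift out and travel to the stand.

```bash
python3 -m pendant '[{"ax":0,"ay":-6,"az":0,"dx":0,"dy":-0.5,"dz":0,"fingers":0},{"ax":0,"ay":-6,"az":0,"dx":0,"dy":-1,"dz":0,"fingers":0},{"ax":0,"ay":0,"az":0,"dx":0,"dy":-4,"dz":0,"fingers":0},{"ax":0,"ay":0,"az":0,"dx":0,"dy":-10,"dz":0,"fingers":0},{"ax":0,"ay":0,"az":0,"dx":0,"dy":-40,"dz":0,"fingers":0},{"ax":0,"ay":0,"az":0,"dx":0,"dy":-60,"dz":0,"fingers":0},{"ax":0,"ay":0,"az":0,"dx":0,"dy":-57,"dz":0,"fingers":0},{"ax":0,"ay":0,"az":0,"dx":0,"dy":0,"dz":0,"fingers":0},{"ax":0,"ay":0,"az":0,"dx":0,"dy":0,"dz":0,"fingers":0},{"ax":0,"ay":0,"az":0,"dx":0,"dy":0,"dz":0,"fingers":0}]' 80 && python3 -c "
from h import *
st();plan([.4314,-.3315,.29],-5,9)"
```

```text
time: 16.3
position: [0.4585, 0.0856, 0.288]
ee_rot: [[0.898, -0.003, 0.439], [-0.439, -0.0, 0.898], [-0.002, -1.0, -0.002]]
ft_force: [-0.0, 0.1, -1.8]
gripper_width: 0.0189
t 16.3 p [458.5  85.6 288. ] yaw -26.05 ydir [-2.8e-03 -3.0e-04 -1.0e+00] F [-0.   0.1 -1.8] M [0.01 0.01 0.1 ] w 18.9 q [ 0.11  0.08  1.69 -0.    1.38  0.56]
from [0.4585 0.0856 0.288 ] -26.0
{"dx":17.7,"dy":-0.2,"dz":-43.0,"ay":-2.34},{"dx":15.9,"dy":-0.2,"dz":-43.6,"ay":-2.34},{"dx":14.1,"dy":-0.2,"dz":-44.3,"ay":-2.34},{"dx":12.3,"dy":-0.2,"dz":-44.8,"ay":-2.34},{"dx":10.4,"dy":-0.2,"dz":-45.3,"ay":-2.34},{"dx":8.6,"dy":-0.2,"dz":-45.6,"ay":-2.34},{"dx":6.7,"dy":-0.2,"dz":-46.0,"ay":-2.34},{"dx":4.8,"dy":-0.2,"dz":-46.2,"ay":-2.34},{"dx":2.9,"dy":-0.2,"dz":-46.4,"ay":-2.34},
```

```bash
python3 -m pendant '[{"ax":0,"ay":-2.34,"az":0,"dx":17.7,"dy":0,"dz":-43,"fingers":0},{"ax":0,"ay":-2.34,"az":0,"dx":16,"dy":0,"dz":-43.5,"fingers":0},{"ax":0,"ay":-2.34,"az":0,"dx":14,"dy":0,"dz":-44.5,"fingers":0},{"ax":0,"ay":-2.34,"az":0,"dx":12.3,"dy":0,"dz":-45,"fingers":0},{"ax":0,"ay":-2.34,"az":0,"dx":10.4,"dy":0,"dz":-45.5,"fingers":0},{"ax":0,"ay":-2.34,"az":0,"dx":8.6,"dy":0,"dz":-45.5,"fingers":0},{"ax":0,"ay":-2.34,"az":0,"dx":6.7,"dy":0,"dz":-46,"fingers":0},{"ax":0,"ay":-2.34,"az":0,"dx":4.8,"dy":0,"dz":-46,"fingers":0},{"ax":0,"ay":-2.34,"az":0,"dx":2.9,"dy":0,"dz":-46.5,"fingers":0},{"ax":0,"ay":0,"az":0,"dx":0,"dy":0,"dz":0,"fingers":0}]'
python3 - <<'E'
from h import *
import pickle
st();t=avg('top',5);s=avg('scene',3);pickle.dump((t,s),open('a3.pkl','wb'))
g=t['image'].mean(2);print(g[212:230,281:301].astype(int))
P=[];W=[]
for v in range(214,227):
  for u in range(285,298):
    p=onz(t,u,v,.0315)[:2]*1000
    if np.hypot(*(p-[458.5,85.5]))<10: P.append(p);W.append(max(0,125-g[v,u]))
P=np.array(P);W=np.array(W);c=(P*W[:,None]).sum(0)/W.sum();C=np.cov(P.T,aweights=W+1e-9);w,V=np.linalg.eigh(C);print('slot',c,np.sqrt(w),np.degrees(np.arctan2(*V[::-1,1])))
b=cv2.resize(s['image'][130:220,320:440,::-1],(400,300),interpolation=cv2.INTER_CUBIC)
a=cv2.resize(t['image'][197:242,265:325,::-1],(400,300),interpolation=cv2.INTER_CUBIC)
cv2.imwrite('pics/m4.png',np.hstack([a,b]).astype(np.uint8))
p=status.observe()['position']
for z in(0,.03,.058):print(z,proj(s,[p[0],p[1],p[2]-.0948+z]))
E
```

```text
time: 17.55
position: [0.431, -0.3341, 0.2875]
ee_rot: [[0.996, -0.003, 0.089], [-0.089, 0.002, 0.996], [-0.003, -1.0, 0.002]]
ft_force: [-0.5, -0.1, -1.8]
gripper_width: 0.019
t 17.55 p [ 431.  -334.1  287.5] yaw -5.13 ydir [-0.0025  0.0019 -1.    ] F [-0.5 -0.1 -1.8] M [ 0.03 -0.01 -0.02] w 19.0 q [-0.73  0.26  1.48 -0.    1.41 -0.64]
[[ 61  65  62  57  58  61  65  75  74  79  83  83  81  75  68  65  60  59
   59  59]
 [ 59  60  58  56  60  71  85 100 105 106 103 102 104  92  81  69  57  54
   57  54]
 [ 58  58  57  67  83  98 110 113 125 124 124 117 111 107 107  94  70  55
   54  57]
 [ 57  58  60  79 101 109 121 129 146 152 153 147 129 118 113 105  84  62
   56  57]
 [ 58  60  68  92 105 122 145 157 159 165 163 162 154 140 119 105  93  75
   56  55]
 [ 59  62  81 100 113 138 159 162 162 160 158 158 152 141 119  98  88  78
   61  53]
 [ 60  67  92 110 122 148 158 150 147 143 142 136 128 132 123  92  81  85
   69  50]
 [ 60  73  98 115 135 152 139 110  90  81  73  67  77 111 126  97  76  86
   71  51]
 [ 61  76 102 114 137 153 128  88  63  60  63  68  83 115 130  99  70  79
   73  
[... 247 characters left out ...]

   62  48]
 [ 59  60  73  93  97  95 104 119 128 127 127 121 112  95  74  77  83  66
   48  45]
 [ 59  56  61  81  95  96  91  89  96  90  92  87  80  81  86  83  73  54
   46  47]
 [ 55  50  47  57  75  86  92  91  90  80  81  91  93  94  92  77  57  50
   48  47]
 [ 52  48  44  47  48  63  82  93  98  95  96  98  94  88  73  59  48  47
   46  46]
 [ 49  48  47  46  46  48  57  75  90  93  88  82  70  59  48  41  41  42
   42  47]
 [ 54  50  53  56  54  54  53  57  59  61  58  52  48  45  41  42  44  45
   45  55]]
slot [458.81353359  85.02140573] [1.46435497 4.27695833] 95.62824831437577
0 [[369.8400704  157.14444673]]
0.03 [[370.41458748 148.53978646]]
0.058 [[370.96563937 140.30276456]]
```

View pics/m4.png

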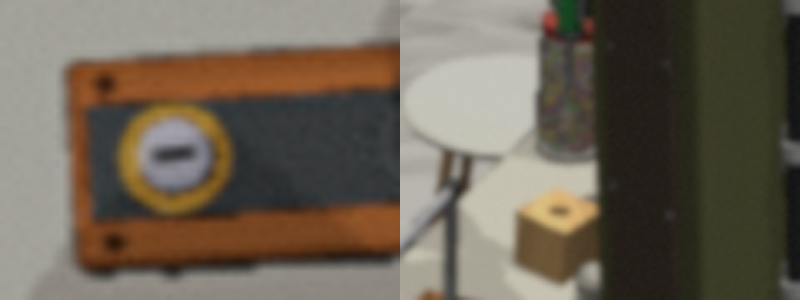

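The top view shows the slot at (291,219.5) lying along the rail: 95.6° measured against 93.4°, within the pixel error. I check the driver in the hand over the stand with an enlarged crop.

Run:
```python
from h import *
import pickle
t,s=pickle.load(open('a3.pkl','rb'))
cv2.imwrite('pics/m5.png',cv2.resize(s['image'][120:195,335:385,::-1],(400,600),interpolation=cv2.INTER_CUBIC).astype(np.uint8))
```

```text
(no output)
```

View pics/m5.png

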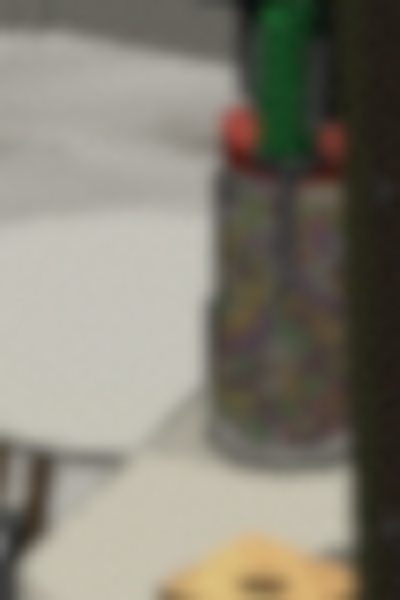

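The driver hangs vertical, its shank at about (370.7,150) and its tip at about (370,157), as projected. Now I insert it.

```bash
python3 -m pendant '[{"ax":0,"ay":0,"az":0,"dx":0.2,"dy":0,"dz":2.6,"fingers":0},{"ax":0,"ay":0,"az":0,"dx":0,"dy":50,"dz":0,"fingers":0},{"ax":0,"ay":0,"az":0,"dx":0,"dy":50,"dz":0,"fingers":0},{"ax":0,"ay":0,"az":0,"dx":0,"dy":35,"dz":0,"fingers":0},{"ax":0,"ay":0,"az":0,"dx":0,"dy":25,"dz":0,"fingers":0},{"ax":0,"ay":0,"az":0,"dx":0,"dy":20,"dz":0,"fingers":0},{"ax":0,"ay":0,"az":0,"dx":0,"dy":5,"dz":0,"fingers":0},{"ax":0,"ay":0,"az":0,"dx":0,"dy":2,"dz":0,"fingers":0},{"ax":0,"ay":0,"az":0,"dx":0,"dy":0,"dz":0,"fingers":0},{"ax":0,"ay":0,"az":0,"dx":0,"dy":0,"dz":0,"fingers":0}]' && python3 -c "
from h import *
st()"
```

```text
time: 19.2
position: [0.4325, -0.3295, 0.1031]
ee_rot: [[0.996, 0.001, 0.087], [-0.087, -0.001, 0.996], [0.001, -1.0, -0.001]]
ft_force: [0.5, 0.1, -0.8]
gripper_width: 0.019
t 19.2 p [ 432.5 -329.5  103.1] yaw -4.97 ydir [ 8.e-04 -7.e-04 -1.e+00] F [ 0.5  0.1 -0.8] M [-0.01  0.02 -0.01] w 19.0 q [-0.72  0.45  1.68 -0.    1.01 -0.63]
```

```bash
python3 -m pendant '[{"ax":0,"ay":0,"az":0,"dx":-0.8,"dy":2,"dz":-1.8,"fingers":0},{"ax":0,"ay":0,"az":0,"dx":0,"dy":1.5,"dz":0,"fingers":0},{"ax":0,"ay":0,"az":0,"dx":0,"dy":1,"dz":0,"fingers":0},{"ax":0,"ay":0,"az":0,"dx":0,"dy":0.5,"dz":0,"fingers":0},{"ax":0,"ay":0,"az":0,"dx":0,"dy":0,"dz":0,"fingers":0},{"ax":0,"ay":0,"az":0,"dx":0,"dy":0,"dz":0,"fingers":1},{"ax":0,"ay":0,"az":0,"dx":0,"dy":0,"dz":0,"fingers":1},{"ax":0,"ay":0,"az":0,"dx":0,"dy":0,"dz":0,"fingers":1},{"ax":0,"ay":0,"az":0,"dx":0,"dy":0,"dz":0,"fingers":1},{"ax":0,"ay":0,"az":0,"dx":0,"dy":0,"dz":0,"fingers":1}]' 40 && python3 -c "
from h import *
st()"
```

```text
time: 20.45
position: [0.4314, -0.3311, 0.0974]
ee_rot: [[0.996, -0.0, 0.087], [-0.087, 0.0, 0.996], [-0.0, -1.0, 0.0]]
ft_force: [0.1, 0.6, -0.6]
gripper_width: 0.0857
t 20.45 p [ 431.4 -331.1   97.4] yaw -4.97 ydir [-1.e-04  1.e-04 -1.e+00] F [ 0.1  0.6 -0.6] M [ 0.02  0.03 -0.02] w 85.7 q [-0.72  0.46  1.68  0.    1.   -0.64]
```

```bash
python3 -c "
from h import *
plan([.4587,.3266,.277],-8.3,12,[.4314,-.3311,.277,-5])"
```

```text
from [ 0.4314 -0.3311  0.277 ] -5
{"dx":-2.5,"dy":-0.0,"dz":54.8,"ay":0.28},{"dx":-2.8,"dy":-0.0,"dz":54.8,"ay":0.28},{"dx":-3.0,"dy":-0.0,"dz":54.8,"ay":0.28},{"dx":-3.3,"dy":-0.0,"dz":54.8,"ay":0.28},{"dx":-3.6,"dy":-0.0,"dz":54.7,"ay":0.28},{"dx":-3.8,"dy":-0.0,"dz":54.7,"ay":0.28},{"dx":-4.1,"dy":-0.0,"dz":54.7,"ay":0.28},{"dx":-4.3,"dy":-0.0,"dz":54.7,"ay":0.28},{"dx":-4.6,"dy":-0.0,"dz":54.7,"ay":0.28},{"dx":-4.9,"dy":-0.0,"dz":54.6,"ay":0.28},{"dx":-5.1,"dy":-0.0,"dz":54.6,"ay":0.28},{"dx":-5.4,"dy":-0.0,"dz":54.6,"ay":0.28},
```

```bash
python3 -m pendant '[{"ax":0,"ay":0,"az":0,"dx":0,"dy":-60,"dz":0,"fingers":1},{"ax":0,"ay":0,"az":0,"dx":0,"dy":-60,"dz":0,"fingers":1},{"ax":0,"ay":0,"az":0,"dx":0,"dy":-60,"dz":0,"fingers":1},{"ax":0,"ay":0,"az":0,"dx":-2,"dy":0,"dz":55,"fingers":1},{"ax":0,"ay":0,"az":0,"dx":-2,"dy":0,"dz":55,"fingers":1},{"ax":0,"ay":0,"az":0,"dx":-2,"dy":0,"dz":55,"fingers":1},{"ax":0,"ay":0,"az":0,"dx":-2,"dy":0,"dz":55,"fingers":1},{"ax":0,"ay":0,"az":0,"dx":-2,"dy":0,"dz":55,"fingers":1},{"ax":0,"ay":0,"az":0,"dx":-2,"dy":0,"dz":55,"fingers":1},{"ax":0,"ay":0,"az":0,"dx":-2,"dy":0,"dz":55,"fingers":1}]' && python3 -c "
from h import *
st();plan([.4587,.3266,.277],-8.3,5)"
```

```text
time: 21.7
position: [0.4505, 0.0555, 0.2776]
ee_rot: [[0.996, 0.001, 0.087], [-0.087, 0.0, 0.996], [0.001, -1.0, 0.0]]
ft_force: [0.9, -0.6, -0.1]
gripper_width: 0.0853
t 21.7 p [450.5  55.5 277.6] yaw -4.97 ydir [ 6.e-04  0.e+00 -1.e+00] F [ 0.9 -0.6 -0.1] M [-0.04 -0.05  0.  ] w 85.3 q [0.04 0.06 1.74 0.   1.35 0.13]
from [0.4505 0.0555 0.2776] -5.0
{"dx":-3.1,"dy":0.1,"dz":54.2,"ay":0.67},{"dx":-3.7,"dy":0.1,"dz":54.1,"ay":0.67},{"dx":-4.3,"dy":0.1,"dz":54.1,"ay":0.67},{"dx":-5.0,"dy":0.1,"dz":54.0,"ay":0.67},{"dx":-5.6,"dy":0.1,"dz":54.0,"ay":0.67},
```

```bash
python3 -m pendant '[{"ax":0,"ay":0.67,"az":0,"dx":-3,"dy":0,"dz":54,"fingers":1},{"ax":0,"ay":0.67,"az":0,"dx":-3.7,"dy":0,"dz":54,"fingers":1},{"ax":0,"ay":0.67,"az":0,"dx":-4.3,"dy":0,"dz":54,"fingers":1},{"ax":0,"ay":0.67,"az":0,"dx":-5,"dy":0,"dz":54,"fingers":1},{"ax":0,"ay":0.67,"az":0,"dx":-5.5,"dy":0,"dz":54,"fingers":1},{"ax":0,"ay":0,"az":0,"dx":0,"dy":0,"dz":0,"fingers":1},{"ax":0,"ay":0,"az":0,"dx":0,"dy":55,"dz":0,"fingers":1},{"ax":0,"ay":0,"az":0,"dx":0,"dy":55,"dz":0,"fingers":1},{"ax":0,"ay":0,"az":0,"dx":0,"dy":55,"dz":0,"fingers":1},{"ax":0,"ay":0,"az":0,"dx":0,"dy":46,"dz":0,"fingers":1}]' && python3 -c "
from h import *
st()"
```

```text
time: 22.95
position: [0.4588, 0.3234, 0.0646]
ee_rot: [[0.989, -0.001, 0.145], [-0.145, -0.0, 0.989], [-0.001, -1.0, -0.001]]
ft_force: [0.1, 1.0, -0.8]
gripper_width: 0.0851
t 22.95 p [458.8 323.4  64.6] yaw -8.35 ydir [-7.e-04 -5.e-04 -1.e+00] F [ 0.1  1.  -0.8] M [ 0.02 -0.01  0.04] w 85.1 q [ 0.55  0.54  1.65 -0.    0.96  0.69]
```

```bash
python3 -m pendant '[{"ax":0,"ay":0,"az":0,"dx":0,"dy":0,"dz":0,"fingers":0},{"ax":0,"ay":0,"az":0,"dx":0,"dy":0,"dz":0,"fingers":0},{"ax":0,"ay":0,"az":0,"dx":0,"dy":0,"dz":0,"fingers":0},{"ax":0,"ay":0,"az":0,"dx":0,"dy":0,"dz":0,"fingers":0},{"ax":0,"ay":0,"az":0,"dx":0,"dy":0,"dz":0,"fingers":0},{"ax":0,"ay":0,"az":0,"dx":0,"dy":0,"dz":0,"fingers":0},{"ax":0,"ay":0,"az":0,"dx":0,"dy":0,"dz":0,"fingers":0},{"ax":0,"ay":0,"az":0,"dx":0,"dy":0,"dz":0,"fingers":0},{"ax":0,"ay":0,"az":0,"dx":0,"dy":0,"dz":0,"fingers":0},{"ax":0,"ay":0,"az":0,"dx":0,"dy":0,"dz":0,"fingers":0}]' 50
python3 - <<'E'
from h import *
st();s=avg('scene',3)
a=cv2.resize(s['image'][255:345,190:310,::-1],(400,300),interpolation=cv2.INTER_CUBIC)
b=cv2.resize(s['image'][160:220,330:410,::-1],(400,300),interpolation=cv2.INTER_CUBIC)
cv2.imwrite('pics/m6.png',np.hstack([a,b]).astype(np.uint8))
E
```

```text
time: 24.2
position: [0.46, 0.3249, 0.0687]
ee_rot: [[0.989, 0.003, 0.145], [-0.145, 0.002, 0.989], [0.003, -1.0, 0.002]]
ft_force: [-0.3, -0.6, 7.1]
gripper_width: 0.0291
t 24.2 p [460.  324.9  68.7] yaw -8.31 ydir [ 0.0031  0.0017 -1.    ] F [-0.3 -0.6  7.1] M [-0.22  0.13 -0.01] w 29.1 q [ 0.55  0.54  1.64 -0.    0.96  0.7 ]
```

View pics/m6.png

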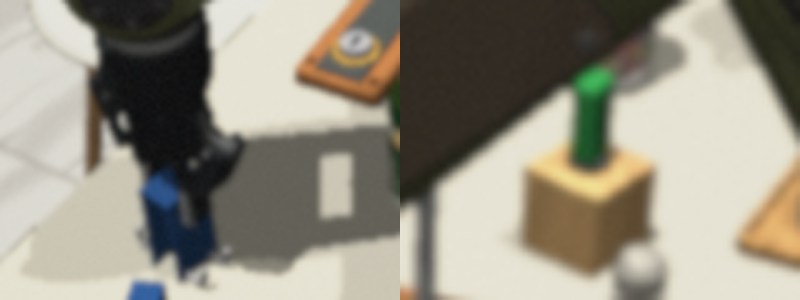

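The screwdriver stands upright in its block (scene about (448,178)). The hook is gripped at 29 mm. Lift and carry it.

```bash
python3 -c "
from h import *
plan([.4686,-.0893,.28],3.4,8,[.46,.3249,.28,-8.3])"
```

```text
from [0.46   0.3249 0.28  ] -8.3
{"dx":8.5,"dy":-0.0,"dz":-51.1,"ay":-1.46},{"dx":7.2,"dy":-0.0,"dz":-51.3,"ay":-1.46},{"dx":5.9,"dy":-0.0,"dz":-51.4,"ay":-1.46},{"dx":4.6,"dy":-0.0,"dz":-51.6,"ay":-1.46},{"dx":3.3,"dy":-0.0,"dz":-51.7,"ay":-1.46},{"dx":2.0,"dy":-0.0,"dz":-51.7,"ay":-1.46},{"dx":0.6,"dy":-0.0,"dz":-51.8,"ay":-1.46},{"dx":-0.7,"dy":-0.0,"dz":-51.8,"ay":-1.46},
```

```bash
python3 -m pendant '[{"ax":0,"ay":0,"az":0,"dx":0,"dy":-30,"dz":0,"fingers":0},{"ax":0,"ay":0,"az":0,"dx":0,"dy":-50,"dz":0,"fingers":0},{"ax":0,"ay":0,"az":0,"dx":0,"dy":-60,"dz":0,"fingers":0},{"ax":0,"ay":0,"az":0,"dx":0,"dy":-60,"dz":0,"fingers":0},{"ax":0,"ay":0,"az":0,"dx":0,"dy":-15,"dz":0,"fingers":0},{"ax":0,"ay":0,"az":0,"dx":0,"dy":0,"dz":0,"fingers":0},{"ax":0,"ay":0,"az":0,"dx":0,"dy":0,"dz":0,"fingers":0},{"ax":0,"ay":0,"az":0,"dx":0,"dy":0,"dz":0,"fingers":0},{"ax":0,"ay":0,"az":0,"dx":0,"dy":0,"dz":0,"fingers":0},{"ax":0,"ay":0,"az":0,"dx":0,"dy":0,"dz":0,"fingers":0}]' && python3 -c "
from h import *
st();plan([.4686,-.0893,.28],3.4,9)"
```

```text
time: 25.6
position: [0.4591, 0.3244, 0.2811]
ee_rot: [[0.989, -0.0, 0.145], [-0.145, -0.0, 0.989], [-0.0, -1.0, -0.0]]
ft_force: [-0.2, -0.3, -1.1]
gripper_width: 0.0293
t 25.6 p [459.1 324.4 281.1] yaw -8.32 ydir [-5.e-04 -3.e-04 -1.e+00] F [-0.2 -0.3 -1.1] M [-0.01  0.   -0.  ] w 29.3 q [ 0.55  0.3   1.44 -0.    1.4   0.7 ]
from [0.4591 0.3244 0.2811] -8.3
{"dx":7.7,"dy":0.1,"dz":-45.3,"ay":-1.30},{"dx":6.7,"dy":0.1,"dz":-45.5,"ay":-1.30},{"dx":5.6,"dy":0.1,"dz":-45.6,"ay":-1.30},{"dx":4.6,"dy":0.1,"dz":-45.8,"ay":-1.30},{"dx":3.6,"dy":0.1,"dz":-45.8,"ay":-1.30},{"dx":2.5,"dy":0.1,"dz":-45.9,"ay":-1.30},{"dx":1.5,"dy":0.1,"dz":-46.0,"ay":-1.30},{"dx":0.4,"dy":0.1,"dz":-46.0,"ay":-1.30},{"dx":-0.6,"dy":0.1,"dz":-46.0,"ay":-1.30},
```

```bash
python3 -m pendant '[{"ax":0,"ay":-1.3,"az":0,"dx":7.7,"dy":0,"dz":-45.5,"fingers":0},{"ax":0,"ay":-1.3,"az":0,"dx":6.7,"dy":0,"dz":-45.5,"fingers":0},{"ax":0,"ay":-1.3,"az":0,"dx":5.6,"dy":0,"dz":-45.5,"fingers":0},{"ax":0,"ay":-1.3,"az":0,"dx":4.6,"dy":0,"dz":-46,"fingers":0},{"ax":0,"ay":-1.3,"az":0,"dx":3.6,"dy":0,"dz":-46,"fingers":0},{"ax":0,"ay":-1.3,"az":0,"dx":2.5,"dy":0,"dz":-46,"fingers":0},{"ax":0,"ay":-1.3,"az":0,"dx":1.5,"dy":0,"dz":-46,"fingers":0},{"ax":0,"ay":-1.3,"az":0,"dx":0.4,"dy":0,"dz":-46,"fingers":0},{"ax":0,"ay":-1.3,"az":0,"dx":-0.6,"dy":0,"dz":-46,"fingers":0},{"ax":0,"ay":0,"az":0,"dx":0,"dy":0,"dz":0,"fingers":0}]'
python3 - <<'E'
from h import *
st();s=avg('scene',3)
p=status.observe()['position']
print('crown',proj(s,[p[0],p[1],p[2]+.011]),'bar under',proj(s,[.4686,p[1],.155]))
cv2.imwrite('pics/m7.png',cv2.resize(s['image'][130:265,270:370,::-1],(444,600),interpolation=cv2.INTER_CUBIC).astype(np.uint8))
E
```

```text
time: 26.85
position: [0.4684, -0.0922, 0.2813]
ee_rot: [[0.998, -0.0, -0.056], [0.056, -0.0, 0.998], [-0.0, -1.0, -0.0]]
ft_force: [0.4, 0.7, -1.7]
gripper_width: 0.0294
t 26.85 p [468.4 -92.2 281.3] yaw 3.2 ydir [-2.e-04 -2.e-04 -1.e+00] F [ 0.4  0.7 -1.7] M [0.03 0.02 0.  ] w 29.4 q [-0.27  0.11  1.67 -0.    1.36 -0.33]
crown [[323.50767531 156.93392497]] bar under [[323.63191261 199.67780856]]
```

View pics/m7.png

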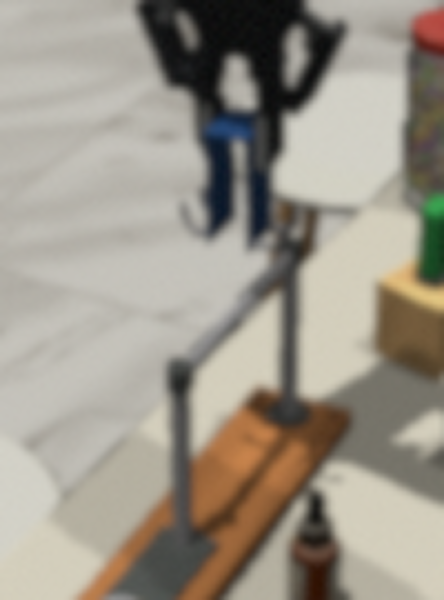

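The hook is held level, crown at about (322,159) in scene, above the bar's middle. Lower it.

```bash
python3 -m pendant '[{"ax":0,"ay":-0.2,"az":0,"dx":0.2,"dy":40,"dz":2,"fingers":0},{"ax":0,"ay":0,"az":0,"dx":0,"dy":35,"dz":0,"fingers":0},{"ax":0,"ay":0,"az":0,"dx":0,"dy":25,"dz":0,"fingers":0},{"ax":0,"ay":0,"az":0,"dx":0,"dy":15,"dz":0,"fingers":0},{"ax":0,"ay":0,"az":0,"dx":0,"dy":7,"dz":0,"fingers":0},{"ax":0,"ay":0,"az":0,"dx":0,"dy":3,"dz":0,"fingers":0},{"ax":0,"ay":0,"az":0,"dx":0,"dy":2,"dz":0,"fingers":0},{"ax":0,"ay":0,"az":0,"dx":0,"dy":0,"dz":0,"fingers":0},{"ax":0,"ay":0,"az":0,"dx":0,"dy":0,"dz":0,"fingers":0},{"ax":0,"ay":0,"az":0,"dx":0,"dy":0,"dz":0,"fingers":0}]' && python3 -c "
from h import *
st()"
```

```text
time: 28.25
position: [0.4687, -0.0879, 0.1546]
ee_rot: [[0.998, 0.0, -0.062], [0.062, -0.0, 0.998], [0.0, -1.0, -0.0]]
ft_force: [-0.2, -1.1, -1.9]
gripper_width: 0.0296
t 28.25 p [468.7 -87.9 154.6] yaw 3.58 ydir [ 3.e-04 -1.e-04 -1.e+00] F [-0.2 -1.1 -1.9] M [-0.01  0.04 -0.01] w 29.6 q [-0.26  0.24  1.83  0.    1.07 -0.32]
```

```bash
python3 -m pendant '[{"ax":0,"ay":0,"az":0,"dx":0,"dy":1,"dz":0,"fingers":0},{"ax":0,"ay":0,"az":0,"dx":0,"dy":1,"dz":0,"fingers":0},{"ax":0,"ay":0,"az":0,"dx":0,"dy":0.5,"dz":0,"fingers":0},{"ax":0,"ay":0,"az":0,"dx":0,"dy":0,"dz":0,"fingers":0},{"ax":0,"ay":0,"az":0,"dx":0,"dy":0,"dz":0,"fingers":0},{"ax":0,"ay":0,"az":0,"dx":0,"dy":0,"dz":0,"fingers":0},{"ax":0,"ay":0,"az":0,"dx":0,"dy":0,"dz":0,"fingers":0},{"ax":0,"ay":0,"az":0,"dx":0,"dy":0,"dz":0,"fingers":0},{"ax":0,"ay":0,"az":0,"dx":0,"dy":0,"dz":0,"fingers":0},{"ax":0,"ay":0,"az":0,"dx":0,"dy":0,"dz":0,"fingers":0}]' && python3 -c "
from h import *
st()"
```

```text
time: 29.5
position: [0.4687, -0.0879, 0.1524]
ee_rot: [[0.998, 0.0, -0.063], [0.063, -0.0, 0.998], [0.0, -1.0, -0.0]]
ft_force: [-3.3, 1.7, 5.8]
gripper_width: 0.029
t 29.5 p [468.7 -87.9 152.4] yaw 3.58 ydir [ 4.e-04 -1.e-04 -1.e+00] F [-3.3  1.7  5.8] M [0.18 0.47 0.02] w 29.0 q [-0.26  0.25  1.83 -0.    1.07 -0.32]
```

Contact at TCP 152.4 mm (expected 152.7), so the crown is on the bar. Release and rise.

```bash
python3 -m pendant '[{"ax":0,"ay":0,"az":0,"dx":0,"dy":-0.4,"dz":0,"fingers":0.5},{"ax":0,"ay":0,"az":0,"dx":0,"dy":0,"dz":0,"fingers":0.6},{"ax":0,"ay":0,"az":0,"dx":0,"dy":0,"dz":0,"fingers":0.8},{"ax":0,"ay":0,"az":0,"dx":0,"dy":0,"dz":0,"fingers":0.8},{"ax":0,"ay":0,"az":0,"dx":0,"dy":0,"dz":0,"fingers":0.8},{"ax":0,"ay":0,"az":0,"dx":0,"dy":-20,"dz":0,"fingers":0.8},{"ax":0,"ay":0,"az":0,"dx":0,"dy":-50,"dz":0,"fingers":0.8},{"ax":0,"ay":0,"az":0,"dx":0,"dy":-60,"dz":0,"fingers":0.8},{"ax":0,"ay":0,"az":0,"dx":0,"dy":0,"dz":0,"fingers":0.8},{"ax":0,"ay":0,"az":0,"dx":0,"dy":0,"dz":0,"fingers":0.8}]'
python3 - <<'E'
from h import *
import pickle
st();s=avg('scene',3);t=avg('top',5);pickle.dump((t,s),open('a4.pkl','wb'))
cv2.imwrite('pics/m8.png',cv2.resize(s['image'][150:300,230:430,::-1],(800,600),interpolation=cv2.INTER_CUBIC).astype(np.uint8))
E
```

```text
time: 30.75
position: [0.4685, -0.0878, 0.2818]
ee_rot: [[0.998, -0.001, -0.063], [0.063, 0.0, 0.998], [-0.001, -1.0, 0.0]]
ft_force: [-1.2, 0.1, 0.3]
gripper_width: 0.0685
t 30.75 p [468.5 -87.8 281.8] yaw 3.58 ydir [-5.e-04  2.e-04 -1.e+00] F [-1.2  0.1  0.3] M [-0.06 -0.02 -0.02] w 68.5 q [-0.26  0.11  1.67  0.    1.36 -0.32]
```

View pics/m8.png

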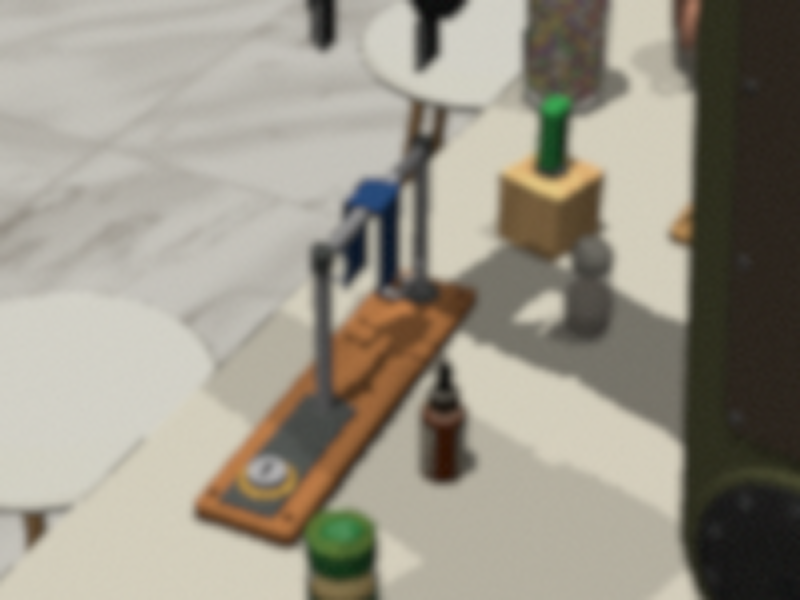

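The hook sits astride the bar at (324,199). The driver is upright and the bystanders stand. One offline check remains: a model fit of the slot angle.

Run:
```python
from h import *
import pickle
from scipy.optimize import least_squares
def run(t,z,a0,nm):
    I=t['image'].mean(2)[210:231,281:302];uu,vv=np.meshgrid(np.arange(281,302),np.arange(210,231))
    P=np.array([onz(t,u,v,z)[:2]*1000 for u,v in zip(uu.ravel(),vv.ravel())])
    k=np.hypot(*(P-[458.5,85.5]).T)<10.5;P=P[k];I=I.ravel()[k]
    from scipy.special import erf
    def m(x):
        d=P-x[:2];c,s=np.cos(x[2]),np.sin(x[2]);a=d@[c,s];b=d@[-s,c];e=lambda q,h:.5*(erf((q+h)/(1.414*x[3]))-erf((q-h)/(1.414*x[3])))
        return x[4]+d@x[6:8]-x[5]*e(a,7.75)*e(b,2.2)
    r=least_squares(lambda x:m(x)-I,[458.8,85.3,np.radians(a0),1.8,150,110,0,0],loss='soft_l1',f_scale=5)
    cov=np.linalg.inv(r.jac.T@r.jac)*2*r.cost/(len(I)-8)
    print(nm,'angle',np.degrees(r.x[2]).round(2),'+-',np.degrees(cov[2,2]**.5).round(2),r.x.round(1))
t0,_=pickle.load(open('avg.pkl','rb'));t3,_=pickle.load(open('a3.pkl','rb'));t4,_=pickle.load(open('a4.pkl','rb'))
run(t0,.0355,170,'start');run(t3,.0315,93,'after');run(t4,.0315,93,'now')
for t,n in((t0,'0'),(t3,'3')):
    I=t['image'];fit(t,(I[...,0]>I[...,2]+40)&(I[...,0]>I[...,1]+20)&win(I.shape,265,190,420,245),.018,'base')
I=t4['image'];R,G,B=I[...,0],I[...,1],I[...,2]
for n,uv in dict(jar=(248,267),van=(328,257),salt=(414,267)).items():print(n,I[uv[1]-2:uv[1]+3,uv[0]-2:uv[0]+3].mean((0,1)).round(),t0['image'][uv[1]-2:uv[1]+3,uv[0]-2:uv[0]+3].mean((0,1)).round())
```

```text
start angle 170.37 +- 0.54 [ 4.589e+02  8.530e+01  3.000e+00  1.800e+00  1.539e+02  1.172e+02
 -0.000e+00  1.000e-01]
after angle 96.64 +- 0.54 [4.589e+02 8.500e+01 1.700e+00 1.700e+00 1.507e+02 1.168e+02 1.400e+00
 2.000e-01]
now angle 95.32 +- 0.65 [ 4.590e+02  8.550e+01  1.700e+00  1.700e+00  1.553e+02  1.187e+02
 -1.000e-01 -1.000e-01]
base n 2521 cent px 343.17 219.04 rect [465.6 -39.4] [ 81.1 330.3] 3.4
base n 2494 cent px 340.67 219.2 rect [465.7 -39.1] [ 81.2 330. ] 3.4
jar [ 45. 101.  57.] [ 45. 100.  56.]
van [33. 34. 20.] [24. 23. 20.]
salt [66. 64. 61.] [107. 104. 100.]
```

Run:
```python
from h import *
import pickle
from scipy.optimize import least_squares
from scipy.special import erf
def fitS(I,uu,vv,cam,z,a0,c0):
    P=np.array([onz(cam,u,v,z)[:2]*1000 for u,v in zip(uu.ravel(),vv.ravel())])
    k=np.hypot(*(P-[458.5,85.5]).T)<10.5;P=P[k];I=I.ravel()[k]
    def m(x):
        d=P-x[:2];c,s=np.cos(x[2]),np.sin(x[2]);a=d@[c,s];b=d@[-s,c];e=lambda q,h:.5*(erf((q+h)/(1.414*x[3]))-erf((q-h)/(1.414*x[3])))
        return x[4]+d@x[6:8]-x[5]*e(a,7.75)*e(b,2.2)
    r=least_squares(lambda x:m(x)-I,[*c0,np.radians(a0),1.8,150,110,0,0],loss='soft_l1',f_scale=5);return np.degrees(r.x[2])
# synthetic: point-sampled slot of 93.4 deg at random centres, blurred
t3,s3=pickle.load(open('a3.pkl','rb'));t4,s4=pickle.load(open('a4.pkl','rb'));t0,s0=pickle.load(open('avg.pkl','rb'))
uu,vv=np.meshgrid(np.arange(281,302),np.arange(210,231));Q=np.array([onz(t3,u,v,.0315)[:2]*1000 for u,v in zip(uu.ravel(),vv.ravel())])
rng=np.random.default_rng(0);A=[]
for i in range(30):
    c=np.array([458.9,85.2])+rng.uniform(-1,1,2);d=Q-c;a=np.radians(93.4);x=d@[np.cos(a),np.sin(a)];y=d@[-np.sin(a),np.cos(a)]
    im=np.where((abs(x)<7.75)&(abs(y)<2.2),40.,150.).reshape(uu.shape);im=cv2.GaussianBlur(im,(0,0),.7);A.append(fitS(im,uu,vv,t3,.0315,93,c))
print('synthetic 93.4 ->',np.mean(A).round(2),'sd',np.std(A).round(2),min(A),max(A))
u2,v2=np.meshgrid(np.arange(285,309),np.arange(256,278))
for s,z,a,n in((s0,.0355,170,'start'),(s3,.0315,93,'after'),(s4,.0315,93,'now')):print('scene',n,fitS(s['image'].mean(2)[256:278,285:309],u2,v2,s,z,a,(458.9,85.2)))
```

```text
synthetic 93.4 -> 90.93 sd 1.97 88.91630839849952 97.49178775438804
scene start 151.97473838675327
scene after 106.58641587022201
scene now 107.37043807993366
```

The pixel-sampling error is about 2 to 4°, so the slot angle agrees with home. Together with the torque stop, that is enough to hand in.

```bash
python3 -c "
from rig import job,status
print(job.hand_in(),status.observe()['time'])"
```

```text
the job is handed in; nothing more can be done
the job is handed in; nothing more can be done
```

I turned the screw clockwise to its stop with the screwdriver while pressing (24 to 38 N), put the screwdriver back upright in its stand, then hung the blue double hook astride the bar. I handed in at about 31 s of the 67 s allowed, with the gripper open and clear of everything.

**Last checks**
- **Screw:** it stopped hard, with 0.47 N m on the tool against 0.15 N m of friction and no further sink. It sank about 4 mm, as expected.
- **Hook:** it touched the bar at the expected height, 152.4 mm against 152.7 mm. The last picture shows it astride the bar between the posts.
- **Driver and bystanders:** the last picture shows the driver upright in its block and the salt shaker, spice jar and dropper bottle standing. I judged the bystanders by eye only. Patch brightness matched the start for the jar, but came out different for the bottle and the shaker, possibly from arm shadow, so it neither confirms nor rules out small shifts.

**What disagreed**
- **Slot angle:** the top camera gave 95.3 to 96.6° against 93.4° for the bar. A synthetic test put that measurement's error at 2 to 4°.
- **Scene camera:** its slot fit read about 107°, but it was also about 18° off at the start, so I disregarded it.
- **Driver in the grip:** the wrist turned about 29° further than the blade's play in the slot explains, so the driver probably twisted in the grip once the screw was at its stop.

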